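# Nest the pastry cutters in their tins

## Task

Put the pastry cutters away in the open tin bottoms: the three round cutters in the round tin and the two square ones in the square tin, nested one inside the other with the smallest in the middle, every cutter standing upright and flat on the floor of its tin. Leave the heart cutter, the star cutter and the flour shaker where they are.

Things in the scene. Friction and masses are not known exactly. Their poses are not given: they have to be found in the camera images.
- round_small: Plain round pastry cutter, the smallest of three: a bright steel ring open at top and bottom, outside diameter 24 mm, inside diameter 18 mm, 40 mm tall, 3 mm wall, stands upright on the bench with its small rolled rim up. Origin: centre of its underside on its axis, z up. Loose, rigid, 25 to 50 g. Grip it across the outside; it is empty.
- round_medium: Plain round pastry cutter, the middle one of three: a bright steel ring open at top and bottom, outside diameter 46 mm, inside diameter 40 mm, 40 mm tall, 3 mm wall, stands upright on the bench with its small rolled rim up. Origin: centre of its underside on its axis, z up. Loose, rigid, 40 to 85 g. Grip it across the outside; it is empty.
- round_large: Plain round pastry cutter, the largest of three: a bright steel ring open at top and bottom, outside diameter 68 mm, inside diameter 62 mm, 40 mm tall, 3 mm wall, stands upright on the bench with its small rolled rim up. Origin: centre of its underside on its axis, z up. Loose, rigid, 60 to 130 g. Grip it across the outside; it is empty.
- square_small: Plain square pastry cutter, the smaller of two: a bright steel square frame open at top and bottom, 36 x 36 mm outside, 30 x 30 mm inside, 40 mm tall, 3 mm wall, stands upright with its small rolled rim up. The x and y axes are square to its sides. Origin: centre of its underside on its axis, z up. Loose, rigid, 40 to 85 g. Grip it across the outside, on two opposite flat sides; it is empty.
- square_large: Plain square pastry cutter, the larger of two: a bright steel square frame open at top and bottom, 62 x 62 mm outside, 56 x 56 mm inside, 40 mm tall, 3 mm wall, stands upright with its small rolled rim up. The x and y axes are square to its sides. Origin: centre of its underside on its axis, z up. Loose, rigid, 70 to 140 g. Grip it across the outside, on two opposite flat sides; it is empty.
- round_tin: Round bottom half of a storage tin, open, pale tinplate: a shallow round dish of 96 mm outside and 92 mm inside diameter, only 10 mm high, floor 2 mm thick. It does not move when touched, but its place on the bench varies. Origin: centre of its underside, z up; cutters stand in it with their underside 2 mm above this.
- square_tin: Square bottom half of a storage tin, open, pale tinplate: a shallow square dish 88 x 88 mm outside and 84 x 84 mm inside, only 10 mm high, floor 2 mm thick. It does not move when touched, but its place and turn on the bench vary. Origin: centre of its underside, x and y square to its sides, z up; cutters stand in it with their underside 2 mm above this.
- heart_cutter: Heart-shaped cutter of tinplate, about 58 mm across and 25 mm tall, loose on the bench. Not part of the set: stays where it is. Origin: middle of its underside.
- star_cutter: Five-pointed star cutter of tinplate, about 60 mm across and 25 mm tall, loose on the bench. Not part of the set: stays where it is. Origin: middle of its underside.
- flour_shaker: Short round aluminium flour shaker with a pierced domed top, 57 mm diameter, 70 mm tall, loose on the bench, stays where it is. Origin: centre of its underside.
There are look-alikes about, which are no part of the job. Leave any blue or yellow look-alike of the round_small alone.

How it is judged (in metres and radians):
At the end, for the whole second after the job is handed in: Each cutter flat on its tin's floor (underside within 6 mm of the tin's, tilt under 0.1 rad), nested. Centres: large round within 16 mm of its tin, medium within 11 of large, small within 11 of medium; large square within 18 of its tin, small within 15 of large. All released, at rest (z of round_small in the frame of round_tin between -0.002 and 0.006 m and angle between each of round_small, round_medium, round_large, square_small, square_large's own z axis and vertical below 0.1 rad and linear speed of each of round_small, round_medium, round_large, square_small, square_large below 0.02 m/s and angular speed of each of round_small, round_medium, round_large, square_small, square_large below 0.2 rad/s and z of round_medium in the frame of round_tin between -0.002 and 0.006 m and z of round_large in the frame of round_tin between -0.002 and 0.006 m and horizontal distance between round_large and round_tin below 0.016 m and horizontal distance between round_medium and round_large below 0.011 m and horizontal distance between round_small and round_medium below 0.011 m and z of square_small in the frame of square_tin between -0.002 and 0.006 m and z of square_large in the frame of square_tin between -0.002 and 0.006 m and horizontal distance between square_large and square_tin below 0.018 m and horizontal distance between square_small and square_large below 0.015 m); the robot touches nothing.
It fails at once if the heart cutter is pushed more than 25 mm or tipped over (distance of heart_cutter from where it was at the start of the episode above 0.025 m or angle between heart_cutter's own z axis and vertical above 0.6 rad).
It fails at once if the star cutter is pushed more than 25 mm or tipped over (distance of star_cutter from where it was at the start of the episode above 0.025 m or angle between star_cutter's own z axis and vertical above 0.6 rad).
It fails at once if the flour shaker is pushed more than 25 mm or tipped over (distance of flour_shaker from where it was at the start of the episode above 0.025 m or angle between flour_shaker's own z axis and vertical above 0.6 rad).
It also fails if it takes over 120 s, if anything falls off the work surface, if the arm or the gripper's body presses on something with over 40 N, if the wrist force passes 120 N, or if a joint passes its speed limit or range.

## Robot

A 6-joint arm with a two-finger parallel gripper is mounted at the origin on the work surface. World frame = base frame: x ahead of the robot, y to its left, z up, the work surface at z = 0. Lengths are in mm, angles in degrees, forces in N, time in s.
With the tool pointing down it reaches from about 300 to 850 mm from the base axis. Payload 4.2 kg.
Tool frame: the origin (TCP) lies at the very end of the fingers, on their centre line; the grasp point (between the pads) lies 19 mm behind it (env.grasp_offset is the distance from the TCP to the grasp point, in mm); z points along the fingers, y is the line along which they close (so a half turn about z gives the same grasp; the last joint's range is limited). The gripper opens to 91 mm and grips with 3 to 60 N. Pads are 32 mm wide; open, the fingers measure 118 mm over their backs; the gripper's body (76 mm by 178 mm) begins 60 mm behind the grasp point.
Start: joints at [68.927, 18.312, 89.639, -0, 72.044, -1.146], TCP at [195.98, 540.588, 213.976] pointing down, gripper open.
Joint ranges: [-177.97, 177.97], [-48.28, 115.42], [12.27, 149.76], [-77.06, 257.06], [2.81, 150.46], [-146.56, 146.56]. Speed limits (degrees/s): [147.25, 147.25, 180, 180, 180, 180].

## Interface

Orientations are given as [roll, pitch, yaw] about the fixed x, y, z axes, in that order (R = Rz(yaw) Ry(pitch) Rx(roll)).
In Python, from workcell import env gives the robot as it stands. The module is installed in compiled form; this text tells all that it offers.
- The arm moves only by the tool send_rows, never from a script. Its argument "motion" is a list of rows, each an object of numbers: "tx", "ty", "tz": the shift along the tool's x, y, z in units of 500 mm (1.0 is 500 mm); "rx", "ry", "rz": the turn, a rotation vector about the tool's x, y, z in units of 30 degrees (1.0 is 30 degrees); "gripper": the closure, from -1 (fully open) to 1 (shut). In form: [{"tx": .., "ty": .., "tz": .., "rx": .., "ry": .., "rz": .., "gripper": ..}, ...]. A call has 1 to 12 rows; each row shifts and turns the commanded pose from where the row before left it, along the tool's axes as they then stand; what a row does not reach is not made up. A row lasts 1/8 s, in which the tool goes at most 62.5 mm and 10.7 degrees, less where a joint would pass 70% of its speed; a pose out of reach is approached as far as the arm can. A call with a number of a shift or a turn outside -1 to 1 is refused whole. A call with a gripper value outside its range is refused whole. The fingers move at their own pace and stop on an object; "grip_force" is the grip in N (left out, the last holds). Time passes only in rows, so rows that do not move let the fingers close. It gives the time, the measured TCP pose, the force, the opening and the grip force at its end, in the units of the state.
- env.state(): the state, without advancing time (a new reading comes with each control period).
- env.grab_frame(name): name is "scene" or "top"; returns a dict with "frame" (420x560x3 uint8, red, green, blue), "vertical_fov" (degrees; the focal length in pixels is half the picture's height over the tangent of half this angle, whatever the lens; pixels are square), "cx", "cy" (the principal point, pixels), "k1" (the pictures are not rectified: a ray, as slopes to the right and down, at radius r is drawn at 1 + k1 r^2 times it, then the intrinsics apply), "rvec" (rotation vector, rad) and "tvec" (3), from world to camera coordinates, as OpenCV has them. Camera axes: x right, y down, z forward; pixel columns grow to the right and rows downward; lengths in mm; the calibration is good to about 2 mm. A picture is of the moment at which its call begins. There is no depth.
- env.job_done(): hands the job in; it is judged then, once.
The state is a dict: "time_s": time; "qpos": joint angles; "qvel": joint speeds; "effort": joint torques, N m; "ee_pos": TCP position; "ee_rot": TCP orientation; "force": force on the tool from outside, world axes, zero at the start; "torque": the same for the moment, N m; "gripper_width": finger opening in mm; "gripper_force": force on a finger pad.
Only numpy, scipy, OpenCV 4.12 (cv2) and the standard library are available. Lean on these libraries where they do the work, as an engineer would, in place of code of your own. Each camera call takes 0.05 s, during which the arm holds its last target. There are 200 camera calls.

## Working session

There is one attempt and no reset: what is moved stays moved. The work goes in short steps, Python scripts to look and compute and a tool call to move; the robot and the scene stay as the last step left them, time stands still between calls to the robot, and variables do not carry over. Pictures are saved under pics/ and viewed, at most 14 in all, crops included, and the job is handed in when it is done.

Besides the shell and the picture viewer there is one more tool, called after ">>>" by a JSON object that holds its "api" and its "payload". send_rows: Moves the arm, as the interface text tells. Shifts and turns lie within -1 to 1; 1 stands for 500 mm of shift or 30 degrees of turn. Its arguments: {"type":"object","properties":{"motion":{"type":"array"},"grip_force":{"type":"number"}},"required":["motion"]}

```bash
mkdir -p pics
cat > h.py <<'E'
import numpy as np, cv2, json
from workcell import env
def grab(n,save=None):
    f=env.grab_frame(n)
    if save: cv2.imwrite('pics/'+save+'.png',cv2.cvtColor(f['frame'],cv2.COLOR_RGB2BGR))
    return f
def K(f):
    h,w=f['frame'].shape[:2]; F=h/2/np.tan(np.radians(f['vertical_fov'])/2)
    return np.array([[F,0,f['cx']],[0,F,f['cy']],[0,0,1.]]), np.array([f['k1'],0,0,0.])
def ray(f,uv,z):
    k,d=K(f); uv=np.array(uv,float).reshape(-1,1,2)
    p=cv2.undistortPoints(uv,k,d).reshape(-1,2)
    R=cv2.Rodrigues(np.array(f['rvec'],float))[0]; t=np.array(f['tvec'],float).ravel()
    C=-R.T@t; D=np.c_[p,np.ones(len(p))]@R
    return C+D*((z-C[2])/D[:,2])[:,None]
def proj(f,P):
    k,d=K(f); return cv2.projectPoints(np.array(P,float).reshape(-1,1,3),np.array(f['rvec'],float),np.array(f['tvec'],float),k,d)[0].reshape(-1,2)
E
python3 - <<'E'
from h import *
for n in('scene','top'):
    f=grab(n,n+'0'); R=cv2.Rodrigues(np.array(f['rvec'],float))[0]
    print(n,f['vertical_fov'],f['cx'],f['cy'],f['k1'],-R.T@np.ravel(f['tvec']),R[2])
    np.savez('pics/'+n+'0',**f)
print(env.state())
E
```

```text
scene 56.06061232018084 278.8635387876026 215.49294397564924 -0.002187455261656826 [1203.58233176 -260.85065745  649.77018472] [-0.69250101  0.29054886 -0.66032091]
top 43.07868563490205 290.62324246396923 207.38830630169912 -0.06704885267199492 [ 318.94101347   10.5271615  1298.70405172] [ 0.17014011  0.00163679 -0.98541852]
{'time_s': 0.1, 'qpos': array([ 6.89266140e+01,  1.83481888e+01,  8.96985270e+01, -3.30148429e-04,
        7.20428444e+01, -1.14613001e+00]), 'qvel': array([-0.08055632, -0.03553634, -0.1326943 , -0.07061775, -0.04593251,
       -0.08568687]), 'effort': array([ 7.47109425e-04, -4.13334417e+01, -2.32509792e+01,  7.30628567e-02,
        4.22241865e-02, -4.41605630e-05]), 'ee_pos': array([195.8210082 , 540.16282303, 213.20825573]), 'ee_rot': array([-1.79910452e+02, -1.47757347e-03,  1.60072845e+02]), 'force': array([-0.84458703,  0.51735039,  0.11273616]), 'torque': array([ 0.01650763, -0.01830913, -0.00176499]), 'gripper_force': 0.0, 'gripper_width': 91.09587658495481}
```

View pics/top0.png

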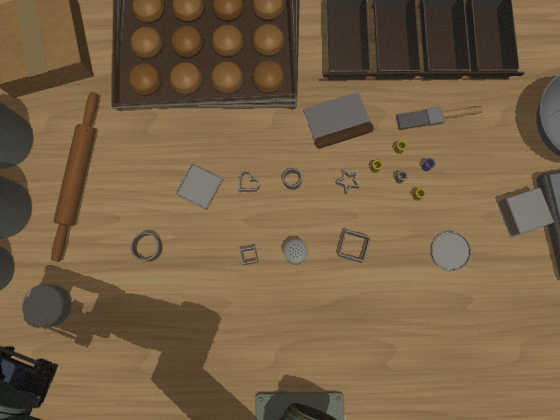

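View pics/scene0.png

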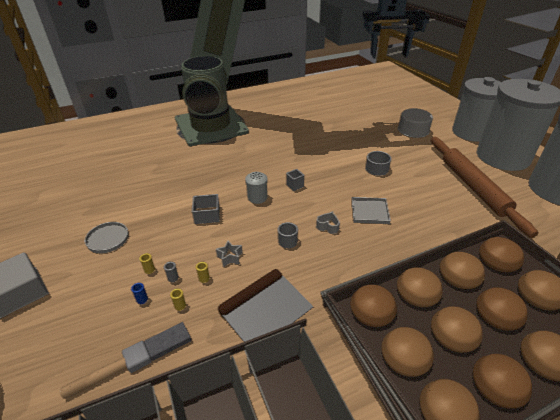

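Things that could be taken for round_small (top view): yellow rings at (377,165), (400,146) and (419,193), a blue one at (428,163) and a steel one at (402,176). I choose the steel one.
The others in the top view:
- **Rounds:** medium (291,178), large (147,246), round tin (450,250).
- **Squares:** large (353,245), small (249,254), square tin (200,186).
- **Leave alone:** heart (249,181), star (347,181), shaker (295,251).

Next I measure and check the choice in a crop.

```bash
cat > meas.py <<'E'
from h import *
top=dict(small=(402,176),med=(291,178),large=(147,246),rtin=(450,250),sqL=(353,245),sqS=(249,254),stin=(200,186),heart=(249,181),star=(347,181),shaker=(295,251),y1=(377,165),y2=(400,146),y3=(419,193),b=(428,163))
f=np.load('pics/top0.npz'); f={k:f[k] for k in f}
im=f['frame']; hsv=cv2.cvtColor(im,cv2.COLOR_RGB2HSV)
tiles=[]
for n,(u,v) in top.items():
    r=26
    sub=hsv[v-r:v+r,u-r:u+r]
    m=(sub[...,1]<70).astype(np.uint8)
    if n in('y1','y2','y3','b'): m=(sub[...,1]>170).astype(np.uint8)
    cs,_=cv2.findContours(m,cv2.RETR_EXTERNAL,cv2.CHAIN_APPROX_NONE)
    cs=[c for c in cs if len(c)>8]
    c=min(cs,key=lambda c:np.linalg.norm(c.reshape(-1,2).mean(0)-r))
    p=c.reshape(-1,2)+[u-r,v-r]
    z=10 if 'tin' in n else 40
    (cx,cy),(w,h),a=cv2.minAreaRect(ray(f,p,z)[:,:2].astype(np.float32))
    print(n,'bbox px',p.min(0),p.max(0),'centre',round(cx,1),round(cy,1),'size',round(w),round(h),'ang',round(a,1))
    if n in('small','med','sqS','sqL'):
        t=cv2.cvtColor(im[v-r-4:v+r+4,u-r-4:u+r+4],cv2.COLOR_RGB2BGR)
        tiles.append(cv2.resize(t,(300,300),interpolation=cv2.INTER_CUBIC))
cv2.imwrite('pics/crop0.png',np.vstack([np.hstack(tiles[:2]),np.hstack(tiles[2:])]))
E
python3 meas.py
```

```text
small bbox px [397 171] [407 182] centre 608.6 -259.1 size 25 27 ang 89.2
med bbox px [283 168] [301 188] centre 608.6 8.3 size 44 50 ang 89.2
large bbox px [131 232] [161 260] centre 447.9 359.2 size 73 67 ang 89.4
rtin bbox px [431 231] [470 270] centre 429.5 -375.9 size 97 95 ang 88.9
sqL bbox px [339 230] [370 261] centre 442.2 -137.2 size 63 64 ang 73.2
sqS bbox px [240 246] [257 263] centre 423.5 114.1 size 38 37 ang 9.6
stin bbox px [175 163] [222 209] centre 599.6 240.3 size 90 89 ang 61.9
heart bbox px [238 170] [259 191] centre 602.7 112.3 size 50 53 ang 84.6
star bbox px [337 169] [359 192] centre 601.3 -125.9 size 57 52 ang 6.5
shaker bbox px [284 239] [307 263] centre 431.4 2.5 size 55 57 ang 89.2
y1 bbox px [371 160] [381 171] centre 637.1 -196.7 size 21 31 ang 51.9
y2 bbox px [395 141] [405 153] centre 682.7 -258.8 size 23 33 ang 69.5
y3 bbox px [414 188] [424 199] centre 564.8 -297.0 size 22 30 ang 42.6
b bbox px [402 141] [405 149] centre 687.8 -267.0 size 7 20 ang 87.0
```

View pics/crop0.png

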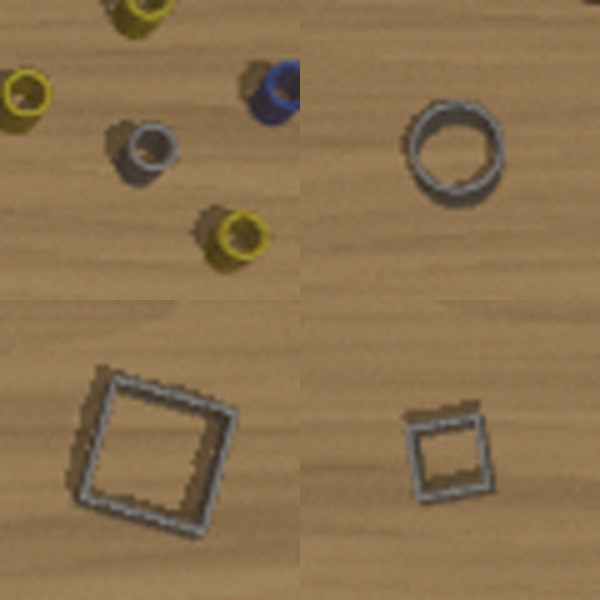

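The crop confirms it: the chosen ring, at tile (152,147), is bare steel, and its yellow and blue neighbours are 58 mm or more away. The gripper fingers (13.5 mm thick) can't get into the 8 mm gaps between nested cutters, so the smallest goes in first and each larger one goes down around it.

Run:
```python
from h import *
f=dict(np.load('pics/top0.npz')); s=dict(np.load('pics/scene0.npz'))
pts=dict(small=(402.0,175.0),med=(291.8,177.0),large=(146.0,246.0))
C={}
for n,p in pts.items(): C[n]=ray(f,p,40)[0]
for n,o,c in(('sqL',(323,215),[(112,74),(238,110),(206,234),(80,200)]),('sqS',(219,224),[(108,124),(183,114),(194,188),(120,200)])):
    w=ray(f,[(o[0]+a/5-.4,o[1]+b/5-.4) for a,b in c],40); d=w[0]-w[1]; e=w[3]-w[2]; d=d+e
    C[n]=w.mean(0); print(n,'angle of sides',np.degrees(np.arctan2(d[1],d[0]))%90, np.linalg.norm(d)/2)
for n in C: print(n,C[n].round(1))
im=cv2.cvtColor(s['frame'],cv2.COLOR_RGB2BGR)
im2=cv2.cvtColor(f['frame'],cv2.COLOR_RGB2BGR)
rad=dict(small=12,med=23,large=34,sqL=31,sqS=18,rtin=48,stin=44)
C['rtin']=np.array([429.5,-375.9,10]);C['stin']=np.array([599.6,240.3,10])
tiles=[]
for n in C:
    t=np.linspace(0,2*np.pi,120); P=C[n]+rad[n]*np.c_[np.cos(t),np.sin(t),0*t]
    row=[]
    for F,I in((s,im),(f,im2)):
        c=proj(F,C[n])[0].astype(int); r=28
        x0,y0=c-r
        T=cv2.resize(I[y0:y0+2*r,x0:x0+2*r],(196,196),interpolation=cv2.INTER_CUBIC)
        q=((proj(F,P)-[x0,y0]+.5)*3.5).astype(int)
        cv2.polylines(T,[q.reshape(-1,1,2)],True,(0,0,255),1); row.append(T)
    tiles.append(np.hstack(row))
tiles.append(tiles[0]*0)
cv2.imwrite('pics/ov.png',cv2.resize(np.vstack([np.hstack(tiles[i:i+2]) for i in(0,2,4,6)]),(600,600)))
```

```text
sqL angle of sides 73.50060146421637 61.89318213840866
sqS angle of sides 7.655000279328448 35.636307263827774
small [ 612.3 -259.3   40. ]
med [611.    8.7  40. ]
large [447.7 359.   40. ]
sqL [ 442.4 -137.5   40. ]
sqS [423.6 113.1  40. ]
```

View pics/ov.png

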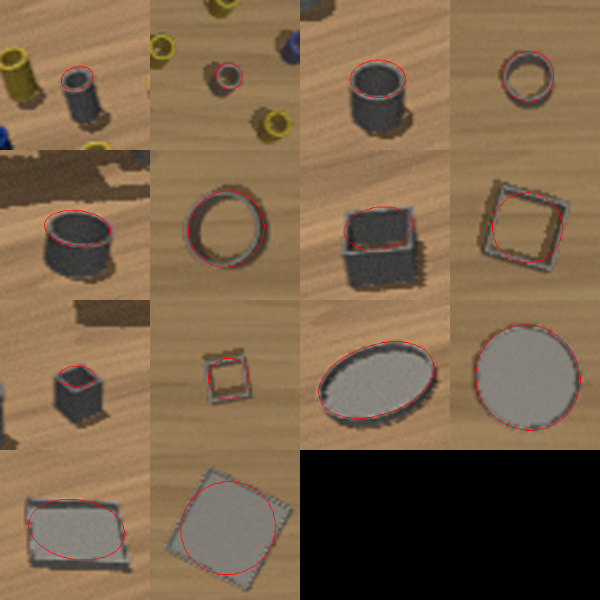

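The outlines match the images in both views to about 2 mm; the large ring needs about +1 mm in y. First I turn to yaw 90, where tool x is world y and tool y is world x.

>>> {"api": "send_rows", "payload": {"motion": [{"rz": 0.3337,"gripper": 0},{"rz": 0.3337,"gripper": 0},{"rz": 0.3337,"gripper": 0},{"rz": 0.3337,"gripper": 0},{"rz": 0.3337,"gripper": 0},{"rz": 0.3337,"gripper": 0},{"rz": 0.3337,"gripper": 0},{"tx": -0.09,"ty": 0.046,"gripper": 0},{"tx": -0.09,"ty": 0.046,"gripper": 0},{"tx": -0.09,"ty": 0.046,"gripper": 0},{"tx": -0.09,"ty": 0.046,"gripper": 0},{"gripper": 0}]}}

```text
invalid input at $.motion[0]: expected keys tx, ty, tz, rx, ry, rz, gripper
```

>>> {"api": "send_rows", "payload": {"motion": [{"tx": 0,"ty": 0,"tz": 0,"rx": 0,"ry": 0,"rz": 0.3337,"gripper": 0},{"tx": 0,"ty": 0,"tz": 0,"rx": 0,"ry": 0,"rz": 0.3337,"gripper": 0},{"tx": 0,"ty": 0,"tz": 0,"rx": 0,"ry": 0,"rz": 0.3337,"gripper": 0},{"tx": 0,"ty": 0,"tz": 0,"rx": 0,"ry": 0,"rz": 0.3337,"gripper": 0},{"tx": 0,"ty": 0,"tz": 0,"rx": 0,"ry": 0,"rz": 0.3337,"gripper": 0},{"tx": 0,"ty": 0,"tz": 0,"rx": 0,"ry": 0,"rz": 0.3337,"gripper": 0},{"tx": 0,"ty": 0,"tz": 0,"rx": 0,"ry": 0,"rz": 0.3337,"gripper": 0},{"tx": -0.09,"ty": 0.046,"tz": 0,"rx": 0,"ry": 0,"rz": 0,"gripper": 0},{"tx": -0.09,"ty": 0.046,"tz": 0,"rx": 0,"ry": 0,"rz": 0,"gripper": 0},{"tx": -0.09,"ty": 0.046,"tz": 0,"rx": 0,"ry": 0,"rz": 0,"gripper": 0},{"tx": -0.09,"ty": 0.046,"tz": 0,"rx": 0,"ry": 0,"rz": 0,"gripper": 0},{"tx": 0,"ty": 0,"tz": 0,"rx": 0,"ry": 0,"rz": 0,"gripper": 0}]}}

```text
time_s: 1.6
ee_pos: [288.6, 357.9, 213.8]
ee_rot: [-180.0, 0.1, 89.8]
force: [-0.6, 0.9, -0.4]
gripper_width: 45.2
gripper_force: 0.0
```

>>> {"api": "send_rows", "payload": {"motion": [{"tx": -0.1028,"ty": 0.0539,"tz": 0,"rx": 0,"ry": 0,"rz": 0,"gripper": 0},{"tx": -0.1028,"ty": 0.0539,"tz": 0,"rx": 0,"ry": 0,"rz": 0,"gripper": 0},{"tx": -0.1028,"ty": 0.0539,"tz": 0,"rx": 0,"ry": 0,"rz": 0,"gripper": 0},{"tx": -0.1028,"ty": 0.0539,"tz": 0,"rx": 0,"ry": 0,"rz": 0,"gripper": 0},{"tx": -0.1028,"ty": 0.0539,"tz": 0,"rx": 0,"ry": 0,"rz": 0,"gripper": 0},{"tx": -0.1028,"ty": 0.0539,"tz": 0,"rx": 0,"ry": 0,"rz": 0,"gripper": 0},{"tx": -0.1028,"ty": 0.0539,"tz": 0,"rx": 0,"ry": 0,"rz": 0,"gripper": 0},{"tx": -0.1028,"ty": 0.0539,"tz": 0,"rx": 0,"ry": 0,"rz": 0,"gripper": 0},{"tx": -0.1028,"ty": 0.0539,"tz": 0,"rx": 0,"ry": 0,"rz": 0,"gripper": 0},{"tx": -0.1028,"ty": 0.0539,"tz": 0,"rx": 0,"ry": 0,"rz": 0,"gripper": 0},{"tx": -0.1028,"ty": 0.0539,"tz": 0,"rx": 0,"ry": 0,"rz": 0,"gripper": 0},{"tx": -0.1028,"ty": 0.0539,"tz": 0,"rx": 0,"ry": 0,"rz": 0,"gripper": 0}]}}

```text
time_s: 3.1
ee_pos: [613.0, -256.9, 213.3]
ee_rot: [180.0, -0.1, 90.0]
force: [1.8, 0.3, 0.7]
gripper_width: 45.5
gripper_force: 0.0
```

>>> {"api": "send_rows", "payload": {"motion": [{"tx": 0,"ty": 0,"tz": 0.08,"rx": 0,"ry": 0,"rz": 0,"gripper": 0},{"tx": 0,"ty": 0,"tz": 0.08,"rx": 0,"ry": 0,"rz": 0,"gripper": 0},{"tx": 0,"ty": 0,"tz": 0.08,"rx": 0,"ry": 0,"rz": 0,"gripper": 0},{"tx": 0,"ty": 0,"tz": 0.06,"rx": 0,"ry": 0,"rz": 0,"gripper": 0},{"tx": 0,"ty": 0,"tz": 0,"rx": 0,"ry": 0,"rz": 0,"gripper": 0},{"tx": 0,"ty": 0,"tz": 0,"rx": 0,"ry": 0,"rz": 0,"gripper": 0}]}}

```text
time_s: 3.85
ee_pos: [612.7, -256.1, 65.0]
ee_rot: [179.9, 0.0, 90.0]
force: [0.2, -0.4, 0.3]
gripper_width: 46.1
gripper_force: 0.0
```

Run:
```python
from h import *
print(env.state()['ee_pos'])
T=[]
for n in('scene','top'):
    f=grab(n); p=proj(f,[612,-259,40])[0].astype(int); I=cv2.cvtColor(f['frame'],cv2.COLOR_RGB2BGR)
    T.append(cv2.resize(I[p[1]-45:p[1]+45,p[0]-45:p[0]+45],(400,400),interpolation=cv2.INTER_CUBIC))
cv2.imwrite('pics/a1.png',np.hstack(T))
```

```text
[ 612.67926727 -256.07243576   64.95020107]
```

View pics/a1.png

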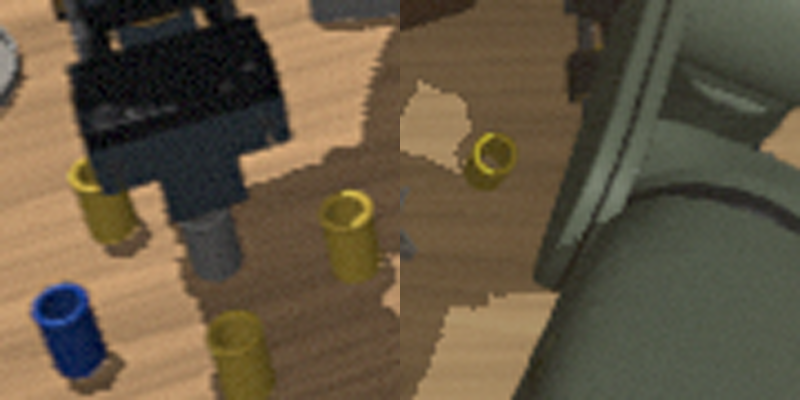

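The scene view (left) shows the fingers lined up above the steel ring. I shift 3 mm in y, lower and grip.

>>> {"api": "send_rows", "payload": {"motion": [{"tx": -0.006,"ty": 0,"tz": 0.04,"rx": 0,"ry": 0,"rz": 0,"gripper": 0},{"tx": 0,"ty": 0,"tz": 0.03,"rx": 0,"ry": 0,"rz": 0,"gripper": 0},{"tx": 0,"ty": 0,"tz": 0.03,"rx": 0,"ry": 0,"rz": 0,"gripper": 0},{"tx": 0,"ty": 0,"tz": 0,"rx": 0,"ry": 0,"rz": 0,"gripper": 0},{"tx": 0,"ty": 0,"tz": 0,"rx": 0,"ry": 0,"rz": 0,"gripper": 1},{"tx": 0,"ty": 0,"tz": 0,"rx": 0,"ry": 0,"rz": 0,"gripper": 1},{"tx": 0,"ty": 0,"tz": 0,"rx": 0,"ry": 0,"rz": 0,"gripper": 1},{"tx": 0,"ty": 0,"tz": 0,"rx": 0,"ry": 0,"rz": 0,"gripper": 1},{"tx": 0,"ty": 0,"tz": 0,"rx": 0,"ry": 0,"rz": 0,"gripper": 1}], "grip_force": 15}}

```text
time_s: 5.08
ee_pos: [611.9, -259.4, 14.6]
ee_rot: [179.9, 0.0, 90.0]
force: [0.3, 0.4, 3.9]
gripper_width: 23.8
gripper_force: 15.0
```

>>> {"api": "send_rows", "payload": {"motion": [{"tx": 0,"ty": 0,"tz": -0.04,"rx": 0,"ry": 0,"rz": 0,"gripper": 1},{"tx": 0,"ty": 0,"tz": -0.08,"rx": 0,"ry": 0,"rz": 0,"gripper": 1},{"tx": 0,"ty": 0,"tz": -0.08,"rx": 0,"ry": 0,"rz": 0,"gripper": 1},{"tx": -0.046,"ty": -0.073,"tz": 0,"rx": 0,"ry": 0,"rz": 0,"gripper": 1},{"tx": -0.047,"ty": -0.073,"tz": 0,"rx": 0,"ry": 0,"rz": 0,"gripper": 1},{"tx": -0.047,"ty": -0.073,"tz": 0,"rx": 0,"ry": 0,"rz": 0,"gripper": 1},{"tx": -0.047,"ty": -0.073,"tz": 0,"rx": 0,"ry": 0,"rz": 0,"gripper": 1},{"tx": -0.046,"ty": -0.073,"tz": 0,"rx": 0,"ry": 0,"rz": 0,"gripper": 1},{"tx": 0,"ty": 0,"tz": 0.08,"rx": 0,"ry": 0,"rz": 0,"gripper": 1},{"tx": 0,"ty": 0,"tz": 0.06,"rx": 0,"ry": 0,"rz": 0,"gripper": 1},{"tx": 0,"ty": 0,"tz": 0,"rx": 0,"ry": 0,"rz": 0,"gripper": 1},{"tx": 0,"ty": 0,"tz": 0,"rx": 0,"ry": 0,"rz": 0,"gripper": 1}]}}

```text
time_s: 6.58
ee_pos: [429.4, -376.1, 44.7]
ee_rot: [179.9, 0.0, 90.0]
force: [0.4, 0.9, 0.2]
gripper_width: 23.8
gripper_force: 15.0
```

>>> {"api": "send_rows", "payload": {"motion": [{"tx": 0,"ty": 0,"tz": 0.03,"rx": 0,"ry": 0,"rz": 0,"gripper": 1},{"tx": 0,"ty": 0,"tz": 0.02,"rx": 0,"ry": 0,"rz": 0,"gripper": 1},{"tx": 0,"ty": 0,"tz": 0.005,"rx": 0,"ry": 0,"rz": 0,"gripper": 1},{"tx": 0,"ty": 0,"tz": 0,"rx": 0,"ry": 0,"rz": 0,"gripper": 1},{"tx": 0,"ty": 0,"tz": 0,"rx": 0,"ry": 0,"rz": 0,"gripper": 1}]}}

```text
time_s: 7.2
ee_pos: [428.6, -375.4, 16.5]
ee_rot: [-180.0, -0.0, 90.0]
force: [-2.3, 1.4, 4.8]
gripper_width: 24.1
gripper_force: 15.0
```

>>> {"api": "send_rows", "payload": {"motion": [{"tx": 0,"ty": 0,"tz": 0,"rx": 0,"ry": 0,"rz": 0,"gripper": 0},{"tx": 0,"ty": 0,"tz": 0,"rx": 0,"ry": 0,"rz": 0,"gripper": 0},{"tx": 0,"ty": 0,"tz": -0.04,"rx": 0,"ry": 0,"rz": 0,"gripper": 0},{"tx": 0,"ty": 0,"tz": -0.08,"rx": 0,"ry": 0,"rz": 0,"gripper": -0.5},{"tx": 0,"ty": 0,"tz": -0.1,"rx": 0,"ry": 0,"rz": 0,"gripper": -0.5},{"tx": 0.085,"ty": 0.04,"tz": 0,"rx": 0,"ry": 0,"rz": 0,"gripper": -0.5},{"tx": 0.085,"ty": 0.04,"tz": 0,"rx": 0,"ry": 0,"rz": 0,"gripper": -0.5},{"tx": 0.085,"ty": 0.04,"tz": 0,"rx": 0,"ry": 0,"rz": 0,"gripper": -0.5},{"tx": 0.085,"ty": 0.04,"tz": 0,"rx": 0,"ry": 0,"rz": 0,"gripper": -0.5},{"tx": 0,"ty": 0,"tz": 0,"rx": 0,"ry": 0,"rz": 0,"gripper": -0.5}]}}

```text
time_s: 8.45
ee_pos: [509.9, -203.4, 126.3]
ee_rot: [180.0, -0.0, 90.2]
force: [-0.9, 0.1, 0.4]
gripper_width: 68.3
gripper_force: 0.0
```

Run:
```python
from h import *
T=[]
for n in('scene','top'):
    f=grab(n); p=proj(f,[430,-376,20])[0].astype(int); I=cv2.cvtColor(f['frame'],cv2.COLOR_RGB2BGR)
    c=proj(f,[429.5,-375.9,42])[0]; print(n,p,c)
    T.append(cv2.resize(I[p[1]-35:p[1]+35,p[0]-35:p[0]+35],(400,400),interpolation=cv2.INTER_CUBIC))
cv2.imwrite('pics/a2.png',np.hstack(T))
```

```text
scene [104 231] [102.09448653 224.77350095]
top [451 249] [454.59084686 249.16572708]
```

View pics/a2.png

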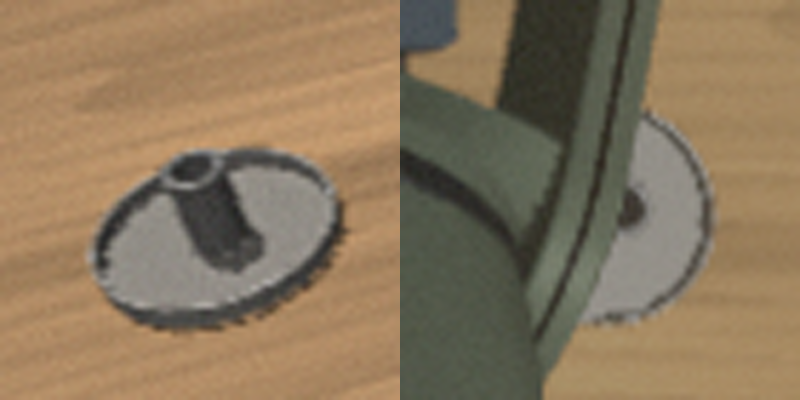

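The small ring stands upright in the middle of the round tin: rim at scene pixel (102,226), predicted (102,225). Medium next.

>>> {"api": "send_rows", "payload": {"motion": [{"tx": 0.085,"ty": 0.0404,"tz": 0,"rx": 0,"ry": 0,"rz": 0,"gripper": -0.5},{"tx": 0.085,"ty": 0.0404,"tz": 0,"rx": 0,"ry": 0,"rz": 0,"gripper": -0.5},{"tx": 0.085,"ty": 0.0404,"tz": 0,"rx": 0,"ry": 0,"rz": 0,"gripper": -0.5},{"tx": 0.085,"ty": 0.0404,"tz": 0,"rx": 0,"ry": 0,"rz": 0,"gripper": -0.5},{"tx": 0.084,"ty": 0.0404,"tz": 0,"rx": 0,"ry": 0,"rz": 0,"gripper": -0.5},{"tx": 0,"ty": 0,"tz": 0.08,"rx": 0,"ry": 0,"rz": 0,"gripper": -0.5},{"tx": 0,"ty": 0,"tz": 0.05,"rx": 0,"ry": 0,"rz": 0,"gripper": -0.5},{"tx": 0,"ty": 0,"tz": 0,"rx": 0,"ry": 0,"rz": 0,"gripper": -0.5},{"tx": 0,"ty": 0,"tz": 0,"rx": 0,"ry": 0,"rz": 0,"gripper": -0.5}]}}

```text
time_s: 9.68
ee_pos: [610.7, 5.2, 62.4]
ee_rot: [179.9, 0.0, 89.9]
force: [0.8, -0.4, 0.6]
gripper_width: 68.6
gripper_force: 0.0
```

Run:
```python
from h import *
f=grab('scene'); p=proj(f,[611,9,40])[0].astype(int); I=cv2.cvtColor(f['frame'],cv2.COLOR_RGB2BGR)
cv2.imwrite('pics/a3.png',cv2.resize(I[p[1]-50:p[1]+50,p[0]-50:p[0]+50],(500,500),interpolation=cv2.INTER_CUBIC))
```

```text
(no output)
```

View pics/a3.png

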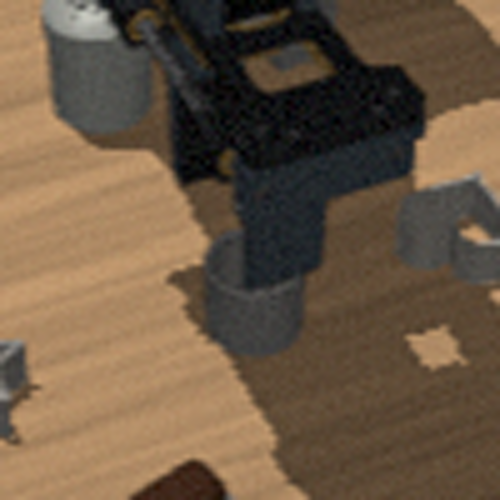

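Run:
```python
from h import *
f=grab('scene'); p=proj(f,[611,9,40])[0].astype(int)
print((proj(f,[[645,5.2,62.4],[658,5.2,62.4],[658,21.2,62.4],[658,-10.8,62.4],[611,8.7,40],[611,31.7,40],[611,-14.3,40]])-p+50.5)*5)
```

```text
[[280.73463157 270.25039496]
 [293.54658307 289.3739773 ]
 [327.2631799  278.77086452]
 [259.4557942  300.09459348]
 [255.5527974  256.73143308]
 [301.5839448  242.58774231]
 [208.82597264 271.08867948]]
```

The geometry agrees with the prediction. I correct y by 3.5 mm, then lower and grip.

>>> {"api": "send_rows", "payload": {"motion": [{"tx": 0.007,"ty": 0,"tz": 0.035,"rx": 0,"ry": 0,"rz": 0,"gripper": -0.5},{"tx": 0,"ty": 0,"tz": 0.03,"rx": 0,"ry": 0,"rz": 0,"gripper": -0.5},{"tx": 0,"ty": 0,"tz": 0.03,"rx": 0,"ry": 0,"rz": 0,"gripper": -0.5},{"tx": 0,"ty": 0,"tz": 0,"rx": 0,"ry": 0,"rz": 0,"gripper": -0.5},{"tx": 0,"ty": 0,"tz": 0,"rx": 0,"ry": 0,"rz": 0,"gripper": 1},{"tx": 0,"ty": 0,"tz": 0,"rx": 0,"ry": 0,"rz": 0,"gripper": 1},{"tx": 0,"ty": 0,"tz": 0,"rx": 0,"ry": 0,"rz": 0,"gripper": 1},{"tx": 0,"ty": 0,"tz": 0,"rx": 0,"ry": 0,"rz": 0,"gripper": 1},{"tx": 0,"ty": 0,"tz": 0,"rx": 0,"ry": 0,"rz": 0,"gripper": 1}]}}

```text
time_s: 10.9
ee_pos: [610.4, 9.8, 14.5]
ee_rot: [179.9, -0.0, 90.0]
force: [0.6, 0.3, 2.7]
gripper_width: 46.8
gripper_force: 15.0
```

>>> {"api": "send_rows", "payload": {"motion": [{"tx": 0,"ty": 0,"tz": -0.04,"rx": 0,"ry": 0,"rz": 0,"gripper": 1},{"tx": 0,"ty": 0,"tz": -0.08,"rx": 0,"ry": 0,"rz": 0,"gripper": 1},{"tx": 0,"ty": 0,"tz": -0.1,"rx": 0,"ry": 0,"rz": 0,"gripper": 1},{"tx": -0.0857,"ty": -0.0402,"tz": 0,"rx": 0,"ry": 0,"rz": 0,"gripper": 1},{"tx": -0.0857,"ty": -0.0402,"tz": 0,"rx": 0,"ry": 0,"rz": 0,"gripper": 1},{"tx": -0.0857,"ty": -0.0402,"tz": 0,"rx": 0,"ry": 0,"rz": 0,"gripper": 1},{"tx": -0.0857,"ty": -0.0402,"tz": 0,"rx": 0,"ry": 0,"rz": 0,"gripper": 1},{"tx": -0.0857,"ty": -0.0402,"tz": 0,"rx": 0,"ry": 0,"rz": 0,"gripper": 1},{"tx": -0.0857,"ty": -0.0402,"tz": 0,"rx": 0,"ry": 0,"rz": 0,"gripper": 1},{"tx": -0.0857,"ty": -0.0402,"tz": 0,"rx": 0,"ry": 0,"rz": 0,"gripper": 1},{"tx": -0.0857,"ty": -0.0402,"tz": 0,"rx": 0,"ry": 0,"rz": 0,"gripper": 1},{"tx": -0.0857,"ty": -0.0402,"tz": 0,"rx": 0,"ry": 0,"rz": 0,"gripper": 1}]}}

```text
time_s: 12.4
ee_pos: [427.8, -376.9, 123.6]
ee_rot: [-180.0, -0.0, 90.0]
force: [0.9, -0.0, -0.4]
gripper_width: 46.5
gripper_force: 15.0
```

>>> {"api": "send_rows", "payload": {"motion": [{"tx": 0,"ty": 0,"tz": 0.08,"rx": 0,"ry": 0,"rz": 0,"gripper": 1},{"tx": 0,"ty": 0,"tz": 0,"rx": 0,"ry": 0,"rz": 0,"gripper": 1},{"tx": 0,"ty": 0,"tz": 0,"rx": 0,"ry": 0,"rz": 0,"gripper": 1}]}}

```text
time_s: 12.78
ee_pos: [429.4, -375.7, 84.6]
ee_rot: [180.0, 0.0, 90.0]
force: [0.3, -0.7, 0.6]
gripper_width: 46.4
gripper_force: 15.0
```

>>> {"api": "send_rows", "payload": {"motion": [{"tx": 0,"ty": 0,"tz": 0.04,"rx": 0,"ry": 0,"rz": 0,"gripper": 1},{"tx": 0,"ty": 0,"tz": 0.04,"rx": 0,"ry": 0,"rz": 0,"gripper": 1},{"tx": 0,"ty": 0,"tz": 0.035,"rx": 0,"ry": 0,"rz": 0,"gripper": 1},{"tx": 0,"ty": 0,"tz": 0.015,"rx": 0,"ry": 0,"rz": 0,"gripper": 1},{"tx": 0,"ty": 0,"tz": 0.005,"rx": 0,"ry": 0,"rz": 0,"gripper": 1},{"tx": 0,"ty": 0,"tz": 0,"rx": 0,"ry": 0,"rz": 0,"gripper": 1}]}}

```text
time_s: 13.52
ee_pos: [429.5, -376.1, 17.2]
ee_rot: [179.9, 0.0, 90.0]
force: [0.8, -0.6, -0.6]
gripper_width: 46.6
gripper_force: 15.0
```

>>> {"api": "send_rows", "payload": {"motion": [{"tx": 0,"ty": 0,"tz": 0,"rx": 0,"ry": 0,"rz": 0,"gripper": -0.5},{"tx": 0,"ty": 0,"tz": 0,"rx": 0,"ry": 0,"rz": 0,"gripper": -0.5},{"tx": 0,"ty": 0,"tz": -0.04,"rx": 0,"ry": 0,"rz": 0,"gripper": -0.5},{"tx": 0,"ty": 0,"tz": -0.1,"rx": 0,"ry": 0,"rz": 0,"gripper": -1},{"tx": 0,"ty": 0,"tz": -0.1,"rx": 0,"ry": 0,"rz": 0,"gripper": -1},{"tx": 0.105,"ty": 0.0026,"tz": 0,"rx": 0,"ry": 0,"rz": 0,"gripper": -1},{"tx": 0.105,"ty": 0.0026,"tz": 0,"rx": 0,"ry": 0,"rz": 0,"gripper": -1},{"tx": 0.105,"ty": 0.0026,"tz": 0,"rx": 0,"ry": 0,"rz": 0,"gripper": -1},{"tx": 0.105,"ty": 0.0026,"tz": 0,"rx": 0,"ry": 0,"rz": 0,"gripper": -1},{"tx": 0.105,"ty": 0.0026,"tz": 0,"rx": 0,"ry": 0,"rz": 0,"gripper": -1},{"tx": 0.105,"ty": 0.0026,"tz": 0,"rx": 0,"ry": 0,"rz": 0,"gripper": -1},{"tx": 0.105,"ty": 0.0026,"tz": 0,"rx": 0,"ry": 0,"rz": 0,"gripper": -1}]}}

```text
time_s: 15.02
ee_pos: [438.1, -6.8, 136.9]
ee_rot: [179.9, -0.0, 90.0]
force: [0.1, 1.2, 0.6]
gripper_width: 91.2
gripper_force: 0.0
```

>>> {"api": "send_rows", "payload": {"motion": [{"tx": 0.105,"ty": 0.0026,"tz": 0,"rx": 0,"ry": 0,"rz": 0,"gripper": -1},{"tx": 0.105,"ty": 0.0026,"tz": 0,"rx": 0,"ry": 0,"rz": 0,"gripper": -1},{"tx": 0.105,"ty": 0.0026,"tz": 0,"rx": 0,"ry": 0,"rz": 0,"gripper": -1},{"tx": 0.105,"ty": 0.0026,"tz": 0,"rx": 0,"ry": 0,"rz": 0,"gripper": -1},{"tx": 0.105,"ty": 0.0026,"tz": 0,"rx": 0,"ry": 0,"rz": 0,"gripper": -1},{"tx": 0.105,"ty": 0.0026,"tz": 0,"rx": 0,"ry": 0,"rz": 0,"gripper": -1},{"tx": 0.105,"ty": 0.0026,"tz": 0,"rx": 0,"ry": 0,"rz": 0,"gripper": -1},{"tx": 0,"ty": 0,"tz": 0.08,"rx": 0,"ry": 0,"rz": 0,"gripper": -1},{"tx": 0,"ty": 0,"tz": 0.05,"rx": 0,"ry": 0,"rz": 0,"gripper": -1},{"tx": 0,"ty": 0,"tz": 0,"rx": 0,"ry": 0,"rz": 0,"gripper": -1},{"tx": 0,"ty": 0,"tz": 0,"rx": 0,"ry": 0,"rz": 0,"gripper": -1}]}}

```text
time_s: 16.4
ee_pos: [447.9, 359.5, 72.6]
ee_rot: [179.9, -0.1, 90.0]
force: [0.1, 0.2, 0.2]
gripper_width: 91.4
gripper_force: 0.0
```

Run:
```python
from h import *
T=[]
f=grab('scene'); I=cv2.cvtColor(f['frame'],cv2.COLOR_RGB2BGR)
for q in([429.5,-376,25],[448,360,40]):
    p=proj(f,q)[0].astype(int); print(p,(proj(f,[[429.5,-375.9,42],[448,360,40],[495,359,65],[510,359,65]])-p+35.5)*5.714)
    T.append(cv2.resize(I[p[1]-35:p[1]+35,p[0]-35:p[0]+35],(400,400),interpolation=cv2.INTER_CUBIC))
cv2.imwrite('pics/a4.png',np.hstack(T))
```

```text
[104 230] [[ 191.95889606  172.98278441]
 [1767.15739951 -217.02601963]
 [1830.68265009 -211.8365267 ]
 [1849.74232669 -195.67405695]]
[377 156] [[-1367.96310394   595.81878441]
 [  207.23539951   205.80998037]
 [  270.76065009   210.9994733 ]
 [  289.82032669   227.16194305]]
```

View pics/a4.png

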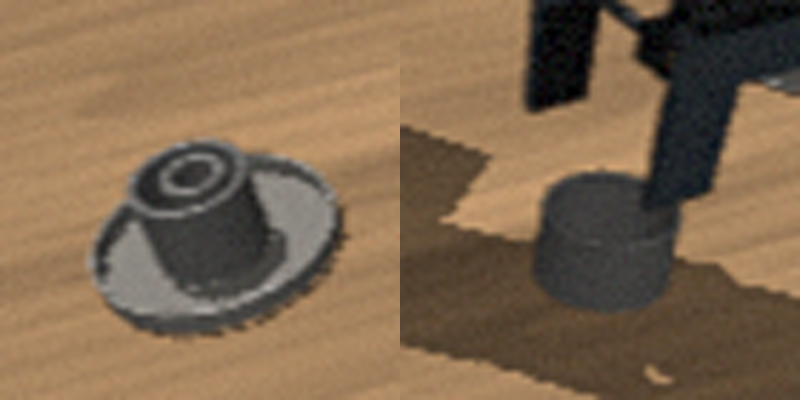

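Left: the medium stands concentric around the small. Right: the fingers straddle the large ring, whose rim is at tile (210,212) against a predicted (207,206). Lower and grip.

>>> {"api": "send_rows", "payload": {"motion": [{"tx": 0,"ty": 0,"tz": 0.04,"rx": 0,"ry": 0,"rz": 0,"gripper": -1},{"tx": 0,"ty": 0,"tz": 0.04,"rx": 0,"ry": 0,"rz": 0,"gripper": -1},{"tx": 0,"ty": 0,"tz": 0.035,"rx": 0,"ry": 0,"rz": 0,"gripper": -1},{"tx": 0,"ty": 0,"tz": 0,"rx": 0,"ry": 0,"rz": 0,"gripper": -1},{"tx": 0,"ty": 0,"tz": 0,"rx": 0,"ry": 0,"rz": 0,"gripper": 1},{"tx": 0,"ty": 0,"tz": 0,"rx": 0,"ry": 0,"rz": 0,"gripper": 1},{"tx": 0,"ty": 0,"tz": 0,"rx": 0,"ry": 0,"rz": 0,"gripper": 1},{"tx": 0,"ty": 0,"tz": 0,"rx": 0,"ry": 0,"rz": 0,"gripper": 1},{"tx": 0,"ty": 0,"tz": 0,"rx": 0,"ry": 0,"rz": 0,"gripper": 1}]}}

```text
time_s: 17.58
ee_pos: [447.8, 359.5, 15.0]
ee_rot: [179.9, -0.1, 90.0]
force: [-0.0, -0.3, 5.5]
gripper_width: 68.5
gripper_force: 15.0
```

>>> {"api": "send_rows", "payload": {"motion": [{"tx": 0,"ty": 0,"tz": -0.04,"rx": 0,"ry": 0,"rz": 0,"gripper": 1},{"tx": 0,"ty": 0,"tz": -0.08,"rx": 0,"ry": 0,"rz": 0,"gripper": 1},{"tx": 0,"ty": 0,"tz": -0.08,"rx": 0,"ry": 0,"rz": 0,"gripper": 1},{"tx": 0,"ty": 0,"tz": -0.08,"rx": 0,"ry": 0,"rz": 0,"gripper": 1},{"tx": -0.105,"ty": -0.0026,"tz": 0,"rx": 0,"ry": 0,"rz": 0,"gripper": 1},{"tx": -0.105,"ty": -0.0026,"tz": 0,"rx": 0,"ry": 0,"rz": 0,"gripper": 1},{"tx": -0.105,"ty": -0.0026,"tz": 0,"rx": 0,"ry": 0,"rz": 0,"gripper": 1},{"tx": -0.105,"ty": -0.0026,"tz": 0,"rx": 0,"ry": 0,"rz": 0,"gripper": 1},{"tx": -0.105,"ty": -0.0026,"tz": 0,"rx": 0,"ry": 0,"rz": 0,"gripper": 1},{"tx": -0.105,"ty": -0.0026,"tz": 0,"rx": 0,"ry": 0,"rz": 0,"gripper": 1},{"tx": -0.105,"ty": -0.0026,"tz": 0,"rx": 0,"ry": 0,"rz": 0,"gripper": 1}]}}

```text
time_s: 18.95
ee_pos: [437.4, -9.9, 153.8]
ee_rot: [-180.0, -0.0, 90.0]
force: [0.9, 0.1, -1.3]
gripper_width: 68.8
gripper_force: 15.0
```

>>> {"api": "send_rows", "payload": {"motion": [{"tx": -0.105,"ty": -0.0026,"tz": 0,"rx": 0,"ry": 0,"rz": 0,"gripper": 1},{"tx": -0.105,"ty": -0.0026,"tz": 0,"rx": 0,"ry": 0,"rz": 0,"gripper": 1},{"tx": -0.105,"ty": -0.0026,"tz": 0,"rx": 0,"ry": 0,"rz": 0,"gripper": 1},{"tx": -0.105,"ty": -0.0026,"tz": 0,"rx": 0,"ry": 0,"rz": 0,"gripper": 1},{"tx": -0.105,"ty": -0.0026,"tz": 0,"rx": 0,"ry": 0,"rz": 0,"gripper": 1},{"tx": -0.105,"ty": -0.0026,"tz": 0,"rx": 0,"ry": 0,"rz": 0,"gripper": 1},{"tx": -0.105,"ty": -0.0026,"tz": 0,"rx": 0,"ry": 0,"rz": 0,"gripper": 1},{"tx": 0,"ty": 0,"tz": 0.08,"rx": 0,"ry": 0,"rz": 0,"gripper": 1},{"tx": 0,"ty": 0,"tz": 0.06,"rx": 0,"ry": 0,"rz": 0,"gripper": 1},{"tx": 0,"ty": 0,"tz": 0,"rx": 0,"ry": 0,"rz": 0,"gripper": 1},{"tx": 0,"ty": 0,"tz": 0,"rx": 0,"ry": 0,"rz": 0,"gripper": 1}]}}

```text
time_s: 20.32
ee_pos: [429.5, -376.2, 84.9]
ee_rot: [179.9, 0.1, 90.0]
force: [-0.9, 0.2, -0.2]
gripper_width: 69.1
gripper_force: 15.0
```

>>> {"api": "send_rows", "payload": {"motion": [{"tx": 0,"ty": 0,"tz": 0.04,"rx": 0,"ry": 0,"rz": 0,"gripper": 1},{"tx": 0,"ty": 0,"tz": 0.04,"rx": 0,"ry": 0,"rz": 0,"gripper": 1},{"tx": 0,"ty": 0,"tz": 0.035,"rx": 0,"ry": 0,"rz": 0,"gripper": 1},{"tx": 0,"ty": 0,"tz": 0.015,"rx": 0,"ry": 0,"rz": 0,"gripper": 1},{"tx": 0,"ty": 0,"tz": 0.005,"rx": 0,"ry": 0,"rz": 0,"gripper": 1},{"tx": 0,"ty": 0,"tz": 0,"rx": 0,"ry": 0,"rz": 0,"gripper": 1}]}}

```text
time_s: 21.08
ee_pos: [429.5, -376.3, 17.3]
ee_rot: [179.9, 0.1, 90.0]
force: [0.2, -1.8, -1.0]
gripper_width: 68.5
gripper_force: 15.0
```

>>> {"api": "send_rows", "payload": {"motion": [{"tx": 0,"ty": 0,"tz": 0,"rx": 0,"ry": 0,"rz": 0,"gripper": -1},{"tx": 0,"ty": 0,"tz": 0,"rx": 0,"ry": 0,"rz": 0,"gripper": -1},{"tx": 0,"ty": 0,"tz": -0.04,"rx": 0,"ry": 0,"rz": 0,"gripper": -1},{"tx": 0,"ty": 0,"tz": -0.1,"rx": 0,"ry": 0,"rz": 0,"gripper": -1},{"tx": 0,"ty": 0,"tz": -0.1,"rx": 0,"ry": 0,"rz": 0,"gripper": -0.3},{"tx": 0.098,"ty": -0.0012,"tz": 0,"rx": 0,"ry": 0,"rz": 0,"gripper": -0.3},{"tx": 0.098,"ty": -0.0012,"tz": 0,"rx": 0,"ry": 0,"rz": 0,"gripper": -0.3},{"tx": 0.098,"ty": -0.0012,"tz": 0,"rx": 0,"ry": 0,"rz": 0,"gripper": -0.3},{"tx": 0.098,"ty": -0.0012,"tz": 0,"rx": 0,"ry": 0,"rz": 0,"gripper": -0.3},{"tx": 0.098,"ty": -0.0012,"tz": 0,"rx": 0,"ry": 0,"rz": 0,"gripper": -0.3},{"tx": 0.098,"ty": -0.0012,"tz": 0,"rx": 0,"ry": 0,"rz": 0,"gripper": -0.3},{"tx": 0.098,"ty": -0.0012,"tz": 0,"rx": 0,"ry": 0,"rz": 0,"gripper": -0.3}]}}

```text
time_s: 22.58
ee_pos: [424.7, -31.4, 136.9]
ee_rot: [179.9, -0.0, 90.0]
force: [0.5, -0.6, 0.2]
gripper_width: 59.6
gripper_force: 0.0
```

>>> {"api": "send_rows", "payload": {"motion": [{"tx": 0.098,"ty": -0.0012,"tz": 0,"rx": 0,"ry": 0,"rz": 0,"gripper": -0.3},{"tx": 0.098,"ty": -0.0012,"tz": 0,"rx": 0,"ry": 0,"rz": 0,"gripper": -0.3},{"tx": 0.098,"ty": -0.0012,"tz": 0,"rx": 0,"ry": 0,"rz": 0,"gripper": -0.3},{"tx": 0,"ty": 0,"tz": 0,"rx": 0,"ry": 0,"rz": -0.267,"gripper": -0.3},{"tx": 0,"ty": 0,"tz": 0.08,"rx": 0,"ry": 0,"rz": 0,"gripper": -0.3},{"tx": 0,"ty": 0,"tz": 0.05,"rx": 0,"ry": 0,"rz": 0,"gripper": -0.3},{"tx": 0,"ty": 0,"tz": 0,"rx": 0,"ry": 0,"rz": 0,"gripper": -0.3},{"tx": 0,"ty": 0,"tz": 0,"rx": 0,"ry": 0,"rz": 0,"gripper": -0.3}]}}

```text
time_s: 23.58
ee_pos: [423.8, 114.3, 72.4]
ee_rot: [179.9, -0.0, 98.0]
force: [-0.3, -0.8, -0.4]
gripper_width: 59.2
gripper_force: 0.0
```

Run:
```python
from h import *
T=[]
f=grab('scene'); I=cv2.cvtColor(f['frame'],cv2.COLOR_RGB2BGR)
for q in([429.5,-376,25],[424,113,40]):
    p=proj(f,q)[0].astype(int)
    T.append(cv2.resize(I[p[1]-35:p[1]+35,p[0]-35:p[0]+35],(400,400),interpolation=cv2.INTER_CUBIC))
cv2.imwrite('pics/a5.png',np.hstack(T))
```

```text
(no output)
```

View pics/a5.png

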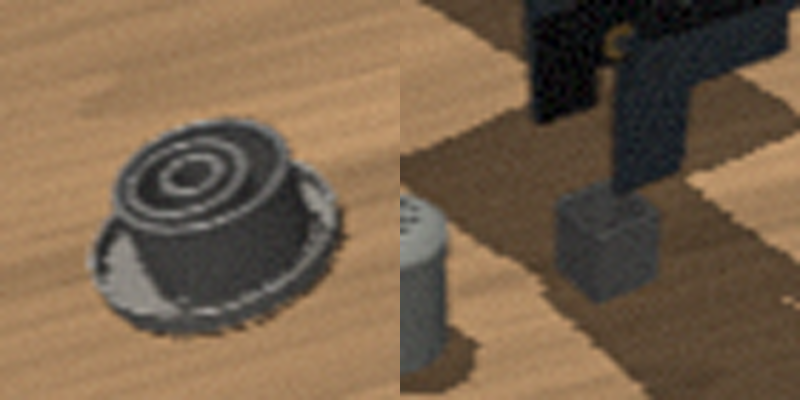

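The round set is nested and centred. The gripper is over square_small, so I lower and grip.

>>> {"api": "send_rows", "payload": {"motion": [{"tx": -0.002,"ty": 0,"tz": 0.04,"rx": 0,"ry": 0,"rz": 0,"gripper": -0.3},{"tx": 0,"ty": 0,"tz": 0.04,"rx": 0,"ry": 0,"rz": 0,"gripper": -0.3},{"tx": 0,"ty": 0,"tz": 0.035,"rx": 0,"ry": 0,"rz": 0,"gripper": -0.3},{"tx": 0,"ty": 0,"tz": 0,"rx": 0,"ry": 0,"rz": 0,"gripper": -0.3},{"tx": 0,"ty": 0,"tz": 0,"rx": 0,"ry": 0,"rz": 0,"gripper": 1},{"tx": 0,"ty": 0,"tz": 0,"rx": 0,"ry": 0,"rz": 0,"gripper": 1},{"tx": 0,"ty": 0,"tz": 0,"rx": 0,"ry": 0,"rz": 0,"gripper": 1},{"tx": 0,"ty": 0,"tz": 0,"rx": 0,"ry": 0,"rz": 0,"gripper": 1},{"tx": 0,"ty": 0,"tz": 0,"rx": 0,"ry": 0,"rz": 0,"gripper": 1}]}}

```text
time_s: 24.75
ee_pos: [423.8, 113.3, 14.7]
ee_rot: [179.9, -0.0, 98.0]
force: [0.0, -0.8, 6.2]
gripper_width: 36.0
gripper_force: 15.0
```

>>> {"api": "send_rows", "payload": {"motion": [{"tx": 0,"ty": 0,"tz": -0.04,"rx": 0,"ry": 0,"rz": 0,"gripper": 1},{"tx": 0,"ty": 0,"tz": -0.08,"rx": 0,"ry": 0,"rz": 0,"gripper": 1},{"tx": 0,"ty": 0,"tz": -0.08,"rx": 0,"ry": 0,"rz": 0.267,"gripper": 1},{"tx": 0.0508,"ty": 0.0704,"tz": 0,"rx": 0,"ry": 0,"rz": 0,"gripper": 1},{"tx": 0.0508,"ty": 0.0704,"tz": 0,"rx": 0,"ry": 0,"rz": 0,"gripper": 1},{"tx": 0.0508,"ty": 0.0704,"tz": 0,"rx": 0,"ry": 0,"rz": 0,"gripper": 1},{"tx": 0.0508,"ty": 0.0704,"tz": 0,"rx": 0,"ry": 0,"rz": 0,"gripper": 1},{"tx": 0.0508,"ty": 0.0704,"tz": 0,"rx": 0,"ry": 0,"rz": 0,"gripper": 1},{"tx": 0,"ty": 0,"tz": 0,"rx": 0,"ry": 0,"rz": 0.312,"gripper": 1},{"tx": 0,"ty": 0,"tz": 0,"rx": 0,"ry": 0,"rz": 0.312,"gripper": 1},{"tx": 0,"ty": 0,"tz": 0,"rx": 0,"ry": 0,"rz": 0.312,"gripper": 1},{"tx": 0,"ty": 0,"tz": 0.07,"rx": 0,"ry": 0,"rz": 0,"gripper": 1}]}}

```text
time_s: 26.25
ee_pos: [601.1, 241.0, 81.0]
ee_rot: [179.8, -0.3, 61.9]
force: [0.1, -0.0, -0.8]
gripper_width: 36.1
gripper_force: 15.0
```

>>> {"api": "send_rows", "payload": {"motion": [{"tx": 0,"ty": 0,"tz": 0.06,"rx": 0,"ry": 0,"rz": 0,"gripper": 1},{"tx": 0,"ty": 0,"tz": 0,"rx": 0,"ry": 0,"rz": 0,"gripper": 1},{"tx": 0,"ty": 0,"tz": 0,"rx": 0,"ry": 0,"rz": 0,"gripper": 1}]}}

```text
time_s: 26.62
ee_pos: [599.7, 240.4, 49.9]
ee_rot: [179.9, -0.1, 61.9]
force: [-1.2, -0.6, -0.5]
gripper_width: 36.1
gripper_force: 15.0
```

Down 33 mm to z = 17.

>>> {"api": "send_rows", "payload": {"motion": [{"tx": 0,"ty": 0,"tz": 0.03,"rx": 0,"ry": 0,"rz": 0,"gripper": 1},{"tx": 0,"ty": 0,"tz": 0.025,"rx": 0,"ry": 0,"rz": 0,"gripper": 1},{"tx": 0,"ty": 0,"tz": 0.01,"rx": 0,"ry": 0,"rz": 0,"gripper": 1},{"tx": 0,"ty": 0,"tz": 0,"rx": 0,"ry": 0,"rz": 0,"gripper": 1},{"tx": 0,"ty": 0,"tz": 0,"rx": 0,"ry": 0,"rz": 0,"gripper": -0.2},{"tx": 0,"ty": 0,"tz": 0,"rx": 0,"ry": 0,"rz": 0,"gripper": -0.2},{"tx": 0,"ty": 0,"tz": -0.04,"rx": 0,"ry": 0,"rz": 0,"gripper": -0.2},{"tx": 0,"ty": 0,"tz": -0.1,"rx": 0,"ry": 0,"rz": 0,"gripper": -0.2},{"tx": 0,"ty": 0,"tz": -0.1,"rx": 0,"ry": 0,"rz": -0.312,"gripper": -1},{"tx": 0,"ty": 0,"tz": 0,"rx": 0,"ry": 0,"rz": -0.312,"gripper": -1},{"tx": 0,"ty": 0,"tz": 0,"rx": 0,"ry": 0,"rz": -0.312,"gripper": -1},{"tx": 0,"ty": 0,"tz": 0,"rx": 0,"ry": 0,"rz": 0,"gripper": -1}]}}

```text
time_s: 28.12
ee_pos: [599.1, 240.1, 136.5]
ee_rot: [180.0, -0.0, 89.9]
force: [-0.3, -1.1, -0.1]
gripper_width: 90.5
gripper_force: 0.0
```

>>> {"api": "send_rows", "payload": {"motion": [{"tx": -0.0839,"ty": -0.0348,"tz": 0,"rx": 0,"ry": 0,"rz": 0,"gripper": -1},{"tx": -0.0839,"ty": -0.0348,"tz": 0,"rx": 0,"ry": 0,"rz": 0,"gripper": -1},{"tx": -0.0839,"ty": -0.0348,"tz": 0,"rx": 0,"ry": 0,"rz": 0,"gripper": -1},{"tx": -0.0839,"ty": -0.0348,"tz": 0,"rx": 0,"ry": 0,"rz": 0,"gripper": -1},{"tx": -0.0839,"ty": -0.0348,"tz": 0,"rx": 0,"ry": 0,"rz": 0,"gripper": -1},{"tx": -0.0839,"ty": -0.0348,"tz": 0,"rx": 0,"ry": 0,"rz": 0,"gripper": -1},{"tx": -0.0839,"ty": -0.0348,"tz": 0,"rx": 0,"ry": 0,"rz": 0,"gripper": -1},{"tx": -0.0839,"ty": -0.0348,"tz": 0,"rx": 0,"ry": 0,"rz": 0,"gripper": -1},{"tx": -0.0839,"ty": -0.0348,"tz": 0,"rx": 0,"ry": 0,"rz": 0,"gripper": -1},{"tx": 0,"ty": 0,"tz": 0,"rx": 0,"ry": 0,"rz": 0.275,"gripper": -1},{"tx": 0,"ty": 0,"tz": 0,"rx": 0,"ry": 0,"rz": 0.275,"gripper": -1},{"tx": 0,"ty": 0,"tz": 0.08,"rx": 0,"ry": 0,"rz": 0,"gripper": -1}]}}

```text
time_s: 29.62
ee_pos: [445.2, -138.6, 98.2]
ee_rot: [179.5, 0.0, 73.2]
force: [-0.1, 0.7, -0.5]
gripper_width: 91.1
gripper_force: 0.0
```

>>> {"api": "send_rows", "payload": {"motion": [{"tx": 0,"ty": 0,"tz": 0.06,"rx": 0,"ry": 0,"rz": 0,"gripper": -1},{"tx": 0,"ty": 0,"tz": 0,"rx": 0,"ry": 0,"rz": 0,"gripper": -1},{"tx": 0,"ty": 0,"tz": 0,"rx": 0,"ry": 0,"rz": 0,"gripper": -1}]}}

```text
time_s: 30.0
ee_pos: [443.3, -137.7, 67.3]
ee_rot: [179.9, -0.0, 73.4]
force: [0.2, -0.1, 0.4]
gripper_width: 91.1
gripper_force: 0.0
```

Run:
```python
from h import *
T=[]
f=grab('scene'); I=cv2.cvtColor(f['frame'],cv2.COLOR_RGB2BGR)
for q in([600,240,25],[442,-137.5,40]):
    p=proj(f,q)[0].astype(int); print((proj(f,[[599.6,240.3,42]])-p+35.5)*5.714)
    T.append(cv2.resize(I[p[1]-35:p[1]+35,p[0]-35:p[0]+35],(400,400),interpolation=cv2.INTER_CUBIC))
cv2.imwrite('pics/a6.png',np.hstack(T))
```

```text
[[213.87515942 173.38070675]]
[[1162.39915942  184.80870675]]
```

View pics/a6.png

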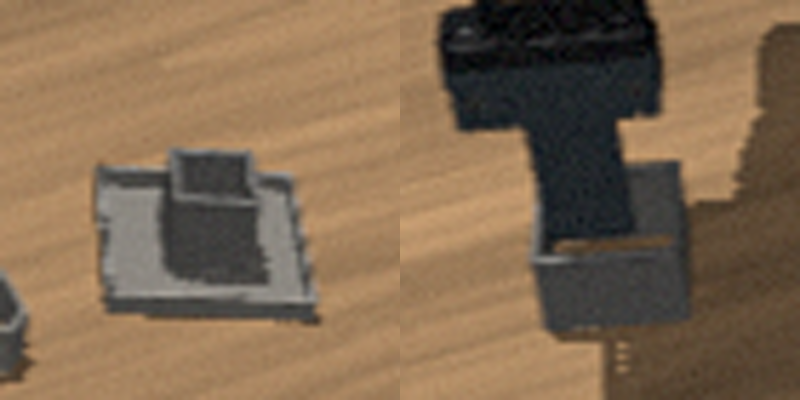

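square_small stands flat and centred in its tin, aligned with the sides. The gripper straddles square_large, so I lower and grip.

>>> {"api": "send_rows", "payload": {"motion": [{"tx": 0,"ty": 0,"tz": 0.035,"rx": 0,"ry": 0,"rz": 0,"gripper": -1},{"tx": 0,"ty": 0,"tz": 0.035,"rx": 0,"ry": 0,"rz": 0,"gripper": -1},{"tx": 0,"ty": 0,"tz": 0.035,"rx": 0,"ry": 0,"rz": 0,"gripper": -1},{"tx": 0,"ty": 0,"tz": 0,"rx": 0,"ry": 0,"rz": 0,"gripper": -1},{"tx": 0,"ty": 0,"tz": 0,"rx": 0,"ry": 0,"rz": 0,"gripper": 1},{"tx": 0,"ty": 0,"tz": 0,"rx": 0,"ry": 0,"rz": 0,"gripper": 1},{"tx": 0,"ty": 0,"tz": 0,"rx": 0,"ry": 0,"rz": 0,"gripper": 1},{"tx": 0,"ty": 0,"tz": 0,"rx": 0,"ry": 0,"rz": 0,"gripper": 1},{"tx": 0,"ty": 0,"tz": 0,"rx": 0,"ry": 0,"rz": 0,"gripper": 1}]}}

```text
time_s: 31.18
ee_pos: [442.8, -137.5, 14.4]
ee_rot: [179.9, -0.0, 73.5]
force: [-0.3, -0.3, 4.7]
gripper_width: 61.7
gripper_force: 15.0
```

>>> {"api": "send_rows", "payload": {"motion": [{"tx": 0,"ty": 0,"tz": -0.04,"rx": 0,"ry": 0,"rz": 0,"gripper": 1},{"tx": 0,"ty": 0,"tz": -0.1,"rx": 0,"ry": 0,"rz": -0.275,"gripper": 1},{"tx": 0,"ty": 0,"tz": -0.1,"rx": 0,"ry": 0,"rz": -0.275,"gripper": 1},{"tx": 0.0839,"ty": 0.0349,"tz": 0,"rx": 0,"ry": 0,"rz": 0,"gripper": 1},{"tx": 0.0839,"ty": 0.0349,"tz": 0,"rx": 0,"ry": 0,"rz": 0,"gripper": 1},{"tx": 0.0839,"ty": 0.0349,"tz": 0,"rx": 0,"ry": 0,"rz": 0,"gripper": 1},{"tx": 0.0839,"ty": 0.0349,"tz": 0,"rx": 0,"ry": 0,"rz": 0,"gripper": 1},{"tx": 0.0839,"ty": 0.0349,"tz": 0,"rx": 0,"ry": 0,"rz": 0,"gripper": 1},{"tx": 0.0839,"ty": 0.0349,"tz": 0,"rx": 0,"ry": 0,"rz": 0,"gripper": 1},{"tx": 0.0839,"ty": 0.0349,"tz": 0,"rx": 0,"ry": 0,"rz": 0,"gripper": 1},{"tx": 0.0839,"ty": 0.0349,"tz": 0,"rx": 0,"ry": 0,"rz": 0,"gripper": 1},{"tx": 0.0839,"ty": 0.0349,"tz": 0,"rx": 0,"ry": 0,"rz": 0,"gripper": 1}]}}

```text
time_s: 32.67
ee_pos: [599.6, 241.4, 133.1]
ee_rot: [-179.9, 0.0, 90.0]
force: [0.9, -0.4, -0.9]
gripper_width: 61.8
gripper_force: 15.0
```

>>> {"api": "send_rows", "payload": {"motion": [{"tx": 0,"ty": 0,"tz": 0,"rx": 0,"ry": 0,"rz": 0.312,"gripper": 1},{"tx": 0,"ty": 0,"tz": 0,"rx": 0,"ry": 0,"rz": 0.312,"gripper": 1},{"tx": 0,"ty": 0,"tz": 0,"rx": 0,"ry": 0,"rz": 0.312,"gripper": 1},{"tx": 0,"ty": 0,"tz": 0.08,"rx": 0,"ry": 0,"rz": 0,"gripper": 1},{"tx": 0,"ty": 0,"tz": 0,"rx": 0,"ry": 0,"rz": 0,"gripper": 1},{"tx": 0,"ty": 0,"tz": 0,"rx": 0,"ry": 0,"rz": 0,"gripper": 1}]}}

```text
time_s: 33.42
ee_pos: [599.9, 240.3, 94.5]
ee_rot: [180.0, -0.0, 61.9]
force: [-0.4, -0.7, -0.3]
gripper_width: 61.8
gripper_force: 15.0
```

94.5 → 17: 77.5 mm down.

>>> {"api": "send_rows", "payload": {"motion": [{"tx": 0,"ty": 0,"tz": 0.04,"rx": 0,"ry": 0,"rz": 0,"gripper": 1},{"tx": 0,"ty": 0,"tz": 0.04,"rx": 0,"ry": 0,"rz": 0,"gripper": 1},{"tx": 0,"ty": 0,"tz": 0.04,"rx": 0,"ry": 0,"rz": 0,"gripper": 1},{"tx": 0,"ty": 0,"tz": 0.025,"rx": 0,"ry": 0,"rz": 0,"gripper": 1},{"tx": 0,"ty": 0,"tz": 0.01,"rx": 0,"ry": 0,"rz": 0,"gripper": 1},{"tx": 0,"ty": 0,"tz": 0,"rx": 0,"ry": 0,"rz": 0,"gripper": 1}]}}

```text
time_s: 34.17
ee_pos: [600.1, 240.3, 17.1]
ee_rot: [180.0, -0.1, 61.9]
force: [0.4, 0.8, -1.4]
gripper_width: 61.7
gripper_force: 15.0
```

>>> {"api": "send_rows", "payload": {"motion": [{"tx": 0,"ty": 0,"tz": 0,"rx": 0,"ry": 0,"rz": 0,"gripper": -1},{"tx": 0,"ty": 0,"tz": 0,"rx": 0,"ry": 0,"rz": 0,"gripper": -1},{"tx": 0,"ty": 0,"tz": 0,"rx": 0,"ry": 0,"rz": 0,"gripper": -1},{"tx": 0,"ty": 0,"tz": -0.04,"rx": 0,"ry": 0,"rz": 0,"gripper": -1},{"tx": 0,"ty": 0,"tz": -0.1,"rx": 0,"ry": 0,"rz": 0,"gripper": -1},{"tx": 0,"ty": 0,"tz": -0.1,"rx": 0,"ry": 0,"rz": 0,"gripper": -1},{"tx": 0,"ty": -0.1,"tz": -0.05,"rx": 0,"ry": 0,"rz": 0,"gripper": -1},{"tx": 0,"ty": -0.1,"tz": 0,"rx": 0,"ry": 0,"rz": 0,"gripper": -1},{"tx": 0,"ty": -0.1,"tz": 0,"rx": 0,"ry": 0,"rz": 0,"gripper": -1},{"tx": 0,"ty": 0,"tz": 0,"rx": 0,"ry": 0,"rz": 0,"gripper": -1}]}}

```text
time_s: 35.42
ee_pos: [464.5, 311.8, 162.0]
ee_rot: [-180.0, 0.0, 62.1]
force: [-0.2, -1.3, -1.1]
gripper_width: 91.0
gripper_force: 0.0
```

Run:
```python
from h import *
a=grab('scene');b=grab('top')
I=[cv2.cvtColor(x['frame'],cv2.COLOR_RGB2BGR) for x in(a,b)]
T=cv2.resize(I[0][80:340,60:460],(800,520))
q=[]
for f,i in((a,0),(b,1)):
    for c in([600,240,25],[429.5,-376,25]):
        p=proj(f,c)[0].astype(int); q.append(cv2.resize(I[i][p[1]-30:p[1]+30,p[0]-30:p[0]+30],(300,300),interpolation=cv2.INTER_CUBIC))
cv2.imwrite('pics/f1.png',np.vstack([np.hstack(q[:2]),np.hstack(q[2:])])); cv2.imwrite('pics/f2.png',T)
```

```text
(no output)
```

View pics/f1.png

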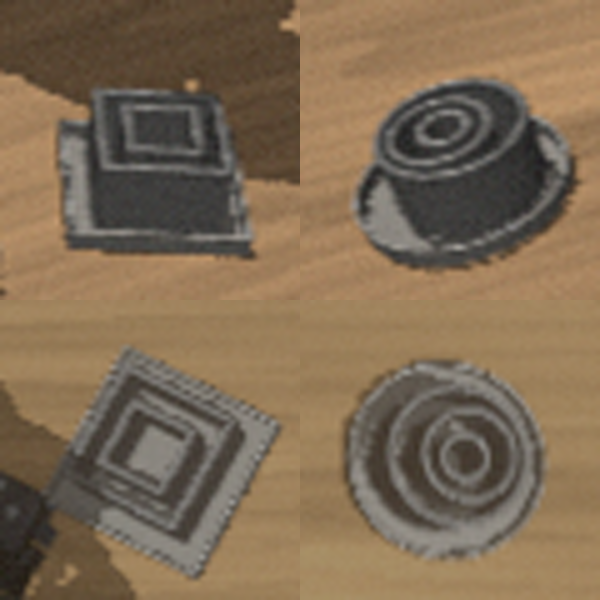

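View pics/f2.png

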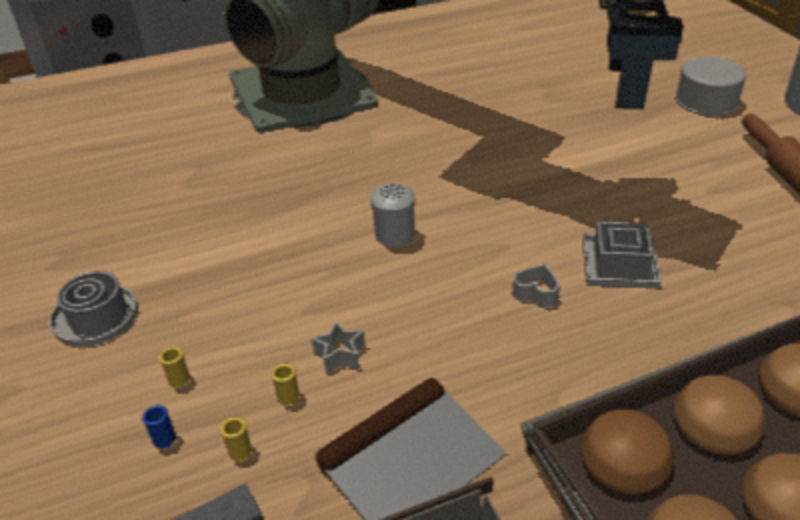

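Both sets stand flat and centred in their tins, and the heart, star, shaker and look-alikes haven't moved. I hand the job in.

```bash
python3 -c "
from workcell import env
print(env.job_done())"
```

```text
the job is handed in; nothing more can be done
None
```

I handed the job in at about 35 s. The final pictures show all five cutters nested upright and centred in their tins, with the heart, star, shaker and look-alikes left where they were; the hand-in returned no verdict.

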